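# Seat the turntable disc of a parcel stretch-wrapping machine on its drive teeth

## Robot

A 7-joint arm with a two-finger parallel gripper is mounted at the origin on the work surface. World frame = base frame: x ahead of the robot, y to its left, z up, the work surface at z = 0. Lengths are in m, angles in rad, forces in N, time in s.
With the tool pointing down it reaches from about 0.425 to 0.925 m from the base axis. Payload 6.8 kg.
Tool frame: the origin (TCP) lies at the very end of the fingers, on their centre line; the grasp point (between the pads) lies 19 mm behind it; z points along the fingers, y is the line along which they close (so a half turn about z gives the same grasp; the last joint's range is limited). The gripper opens to 85 mm and grips with 20 to 120 N. Pads are 22 mm wide; open, the fingers measure 114 mm over their backs; the gripper's body (76 mm by 85 mm) begins 54 mm behind the grasp point. The pads swing forward as they close: fully open they stand 13 mm farther back than shut.
Start: joints at [0.993, 0.477, 0.022, 1.555, -0.011, 1.109, -0.083], TCP at [0.306, -0.602, 0.231] pointing down, gripper open.
Joint ranges: [-2.96, 2.96], [-0.34, 2.1], [-1.41, 1.46], [0.24, 2.44], [-1.37, 4.51], [0.17, 1.92], [-2.96, 2.96]. Speed limits (rad/s): [2.39, 2.39, 3.14, 3.14, 3.14, 3.14, 3.14].

## Interface

Orientations are given as a rotation vector (axis times angle).
In Python, from bench import monitor, optics, r gives the robot as it stands.
- The arm moves only by the shell command python3 -m crank 'ROWS' [OPENING] [FORCE]. ROWS is JSON, a list of rows, each a list of 2 entries, a list of its own where there are three numbers: the shift along the tool's x, y, z in cm, then the turn, a rotation vector about the tool's x, y, z in rad. A call has 1 to 5 rows; each row shifts and turns the commanded pose from where the row before left it, along the tool's axes as they then stand; what a row does not reach is not made up. A row lasts 1/10 s, in which the tool goes at most 50 mm and 8.59 degrees, less where a joint would pass 70% of its speed; a pose out of reach is approached as far as the arm can. A call is refused whole if a number of a shift passes 5 or a number of a turn 0.15, either way. A call with a gripper value outside its range is refused whole. OPENING is the finger opening in cm, from 0 to 8.54, set as the call begins (- or left out, the last holds). The fingers move at their own pace and stop on an object; FORCE is the grip in N (left out, the last holds). Time passes only in rows, so rows that do not move let the fingers close. It gives the time, the measured TCP pose, the force, the opening and the grip force at its end, in the units of the state.
- monitor.get_obs(): the state, without advancing time (a new reading comes with each control period).
- optics.grab_frame(name): name is "scene" or "top" or "wrist"; returns (picture, depth): 400x640x3 uint8, red, green, blue; 400x640 float32, m along the optical axis (not along the pixel's ray), 0 where there is no reading.
- optics.camera_model(name): a dict with "vertical_fov" (degrees; the focal length in pixels is half the picture's height over the tangent of half this angle, whatever the lens; pixels are square), "cx", "cy" (the principal point, pixels), "D" ([k1, k2, p1, p2, k3] as OpenCV has them; the pictures are not rectified), "R" (3x3) and "t" (3): a world point X has camera coordinates R X + t; the wrist camera has in their place "hand_eye" (4x4, takes a point from camera to tool coordinates, whose origin is the TCP and whose axes are the flange's). Camera axes: x right, y down, z forward; pixel columns grow to the right and rows downward; lengths in m; the calibration is good to about 2 mm. A picture is of the moment at which its call begins: read the wrist's pose just before it. camera_model takes no time and is no camera call.
- r.hand_in(): hands the job in; it is judged then, once.
The state is a dict: "clock": time; "joints": joint angles; "qvel": joint speeds; "tau": joint torques, N m; "tcp_pos": TCP position; "orientation": TCP orientation; "contact_force": force on the tool from outside, world axes, zero at the start; "moment": the same for the moment, N m; "grip_width": finger opening in m; "gripper_force": force on a finger pad.
Only numpy, scipy, OpenCV 4.12 (cv2) and the standard library are available. Lean on these libraries where they do the work, as an engineer would, in place of code of your own. Each camera call takes 0.05 s, during which the arm holds its last target. There are 200 camera calls.

## Task

The turntable disc of the small stretch-wrapping machine has been put back over its spindle but is still riding on top of the drive teeth. Turn it until the teeth drop into mesh, then press it down until it snaps fully home and sits level; let go and leave everything else on the desk where it is.

Things in the scene. Friction and masses are not known exactly. Their poses are not given: they have to be found in the camera images.
- wrapper: Stretch-wrapping machine, fixed to the desk: grey steel case 260 mm (its x) by 440 mm (its y), deck 60 mm above the desk. Origin on the desk under the spindle axis; z up. The case reaches 130 mm from the axis to -x, +x and -y, and 310 mm to +y, where the film mast stands.
- drive (a point): On the machine's spindle axis, at the tops of its four drive teeth, 80 mm above the desk. The teeth are a fixed dark steel cross along the machine's x and y axes: each 11 mm wide, reaching 28 mm from the axis. A plain round spindle, 30 mm diameter, goes on up to 94 mm. None of these turn.
- seat (a point): On the machine's spindle axis, 66 mm above the desk: top of the round seat (92 mm diameter) at the foot of the drive teeth. Fully home, the disc's origin is at this point, its top 96 mm above the desk and the gap between its rim and the deck 6 mm (20 mm while it rides on the teeth).
- mast (a point): Top of the aluminium film mast, 333 mm above the desk, at x 70, y 262 mm of the machine; 30 mm square. Beside it, at x -25, y 245 mm of the machine, a roll of film 78 mm in diameter reaches up to 262 mm above the desk. Both fixed: keep clear.
- disc: Loose white plastic turntable disc, 220 mm diameter, 0.36 to 0.56 kg, lying round the spindle with 1.5 mm play each way. Origin on its axis in the plane of its underside; z up; flat top 30 mm above the origin. At the start it rides on the tips of the drive teeth, origin 80 mm above the desk, and turns easily there (under 4 N at the clip).
- opening (a point): Centre of the round opening, 60 mm diameter, in the disc's flat top. Reaching into it one meets only the spindle: press on the flat top beside it, best on both sides at once. In mesh the disc first drops 4 mm by its weight and rests on four hidden spring-loaded balls; a push of about 15 N snaps it down the other 10 mm, and it stays.
- inner_tooth (a point): Top of one of the disc's four inner teeth, which stand into its opening at 45, 135, 225 and 315 degrees from the disc's x axis; each 12 mm wide, from the underside up to 14 mm. They fit the gaps between the drive teeth: in mesh when the disc's x axis lies along the machine's x or y, either way round, within 6 degrees (every quarter turn).
- clip (a point): Centre of the top of the film-tail clip that stands on the disc's flat top: 34 mm along the disc's radius, 22 mm across it, 30 mm high, centred 87 mm from the axis on the disc's -x side. Firm: the disc can be pushed round by its flat sides. In mesh it points squarely at one side of the case. This point is 60 mm above the disc's origin.
- parcel: Bystander: loose taped carton 150 x 110 x 80 mm beside the machine; origin at the centre of its underside.
- tape_roll: Bystander: brown tape roll lying flat behind the machine, 110 mm diameter, 48 mm high; origin at the centre of its underside.
- clear_tape: Bystander: yellowish tape roll lying flat behind the machine, 100 mm diameter, 48 mm high; origin at the centre of its underside.
- knife: Bystander: closed cutter knife lying between the robot and the machine, 155 mm long along its x, 20 mm high; origin under its middle.
- tape_gun: Bystander: hand tape dispenser lying on its side, about 230 mm long, 57 mm high; origin near its middle on the desk.
There are look-alikes about, which are no part of the job. Several things have the shape of the disc; the one meant has the colours described above.

How it is judged:
At the end, for the whole second after the job is handed in: The disc is fully home on the machine's drive teeth: its underside within 2.5 mm of its seat, within 6 mm of the spindle axis, level within 0.03 rad, at rest and released (z of disc in the frame of wrapper between 0.06 and 0.0685 m and horizontal distance between disc and wrapper below 0.006 m and angle between disc's own z axis and vertical below 0.03 rad and linear speed of disc below 0.01 m/s); the robot touches nothing.
It fails at once if something else on the desk is moved by more than 30 mm (distance of any of parcel, tape_roll, clear_tape, knife, tape_gun from where it was at the start of the episode above 0.03 m).
It also fails if it takes over 42 s, if anything falls off the work surface, if the arm or the gripper's body presses on something with over 40 N, if the wrist force passes 120 N, or if a joint passes its speed limit or range.

## Working session

There is one attempt and no reset: what is moved stays moved. The work goes in short steps, Python scripts to look and compute and a shell command to move; the robot and the scene stay as the last step left them, time stands still between calls to the robot, and variables do not carry over. Pictures are saved under pics/ and viewed, at most 10 in all, crops included, and the job is handed in when it is done.

```bash
mkdir -p pics; python3 - <<'E'
from bench import monitor, optics, r
import cv2,numpy as np
for n in("scene","top"):
    p,d=optics.grab_frame(n); cv2.imwrite(f"pics/{n}0.png",p[:,:,::-1]); np.savez(f"{n}0.npz",p=p,d=d)
    m=optics.camera_model(n); print(n,m)
print(monitor.get_obs())
E
```

```text
scene {'vertical_fov': 53.81878688843264, 'cx': 316.5027382249427, 'cy': 199.50980933413487, 'D': array([-0.06268833,  0.        ,  0.        ,  0.        ,  0.        ]), 'R': array([[ 0.29379508,  0.9557535 ,  0.01482204],
       [ 0.67197438, -0.19548478, -0.71430815],
       [-0.67980503,  0.21982025, -0.69967434]]), 't': array([-0.18169979, -0.20482207,  1.7092273 ])}
top {'vertical_fov': 49.48942887760147, 'cx': 330.17198398203567, 'cy': 198.17019580333735, 'D': array([-0.03741838,  0.        ,  0.        ,  0.        ,  0.        ]), 'R': array([[ 0.01349159, -0.99987279, -0.00850823],
       [-0.98256641, -0.01167921, -0.18554471],
       [ 0.18542174,  0.01086319, -0.98259899]]), 't': array([0.01555279, 0.55581432, 1.48133158])}
{'clock': 0.1, 'joints': array([ 0.9928924 ,  0.4776939 ,  0.02234435,  1.55633614, -0.01149378,
        1.10929951, -0.08308279]), 'qvel': array([-0.00081909, -0.0020839 ,  0.00084423, -0.00088063,  0.0003327 ,
        0.00218061, -0.00169704]), 'tau': array([ 3.17489008e-03, -5.97765326e+01,  1.61296796e+00, -2.81955796e+01,
        1.27695763e-02,  5.11365026e-03, -4.46667786e-05]), 'tcp_pos': array([ 0.30533103, -0.60140655,  0.2304457 ]), 'orientation': array([-3.05381192e+00, -7.30900851e-01,  7.72772659e-04]), 'contact_force': array([-0.63536506,  1.20517212,  0.28226595]), 'moment': array([ 0.01158541, -0.0184937 , -0.03019422]), 'gripper_force': 0.0, 'grip_width': 0.08562967124904784}
```

View pics/scene0.png

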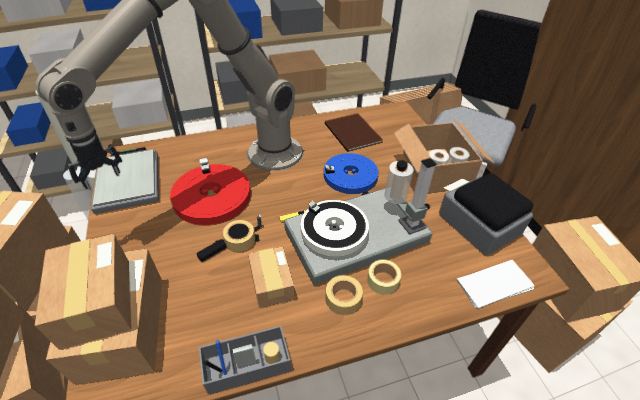

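View pics/top0.png

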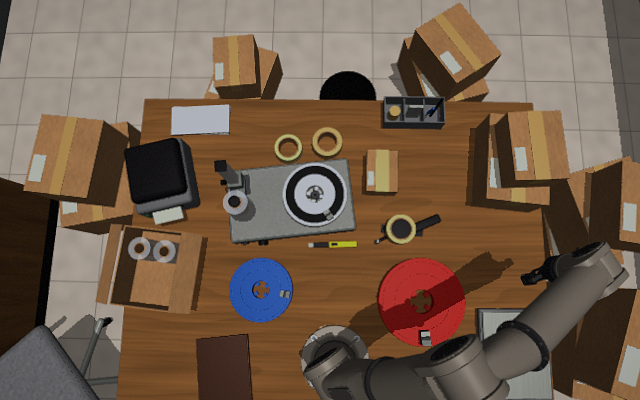

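```bash
cat > h.py <<'E'
import numpy as np,cv2
from bench import optics
def pts(n,d):
    m=optics.camera_model(n); f=200/np.tan(np.radians(m["vertical_fov"]/2))
    K=np.array([[f,0,m["cx"]],[0,f,m["cy"]],[0,0,1.]])
    h,w=d.shape; u,v=np.meshgrid(np.arange(w),np.arange(h))
    q=cv2.undistortPoints(np.stack([u,v],-1).reshape(-1,1,2).astype(np.float32),K,m["D"]).reshape(h,w,2)
    c=np.dstack([q*d[...,None],d])
    if "hand_eye" in m: return c,m["hand_eye"]
    return (c-m["t"])@m["R"]
E
python3 - <<'E'
from h import *
for n in("top","scene"):
    D=np.load(n+"0.npz");p=D["p"].astype(int);X=pts(n,D["d"])
    box=(abs(X[...,0]-.72)<.3)&(abs(X[...,1]-.1)<.4)&(D["d"]>0)
    z=X[...,2]
    deck=box&(abs(z-.06)<.006)&(p.max(2)-p.min(2)<30)
    l,lab,st,_=cv2.connectedComponentsWithStats(deck.astype(np.uint8))
    k=1+np.argmax(st[1:,4]);P=X[lab==k][:,:2]
    print(n,"deck",np.median(z[lab==k]),cv2.minAreaRect(P.astype(np.float32)),st[k])
    top=box&(abs(z-.11)<.006); l,lab,st,_=cv2.connectedComponentsWithStats(top.astype(np.uint8)); k=1+np.argmax(st[1:,4])
    P=X[lab==k]; print("disc",np.median(P[:,2]),cv2.minEnclosingCircle(P[:,:2].astype(np.float32)),st[k]); c=np.array(cv2.minEnclosingCircle(P[:,:2].astype(np.float32))[0])
    cl=box&(z>.125)&(z<.155)&(np.hypot(*(X[...,:2]-c).transpose(2,0,1))<.115)
    P=X[cl];print("clip",len(P),P.mean(0),cv2.minAreaRect(P[:,:2].astype(np.float32)),np.argwhere(cl).mean(0), np.percentile(P[:,2],[5,95]))
    if n=="top": cv2.imwrite("pics/crop.png",cv2.resize(D["p"][140:260,200:400,::-1],None,fx=4,fy=4,interpolation=2))
E
```

```text
top deck 0.0599159971030072 ((0.5475523471832275, 0.16458648443222046), (0.25945428013801575, 0.43794333934783936), 6.86242151260376) [ 229  159  127   77 4033]
disc 0.11003270261726912 ((0.5590172410011292, 0.07522549480199814), 0.11031432449817657) [ 283  163   64   64 2733]
clip 65 [0.48450988 0.02760684 0.13488463] ((0.4846145212650299, 0.027626048773527145), (0.03351779282093048, 0.021533943712711334), 32.66179656982422) [214.58461538 328.16923077] [0.12633337 0.14372533]
scene deck 0.06051780844316969 ((0.5500994324684143, 0.16444307565689087), (0.2610645294189453, 0.4383508563041687), 6.9923787117004395) [ 284  192  148   86 3750]
disc 0.11073723843366547 ((0.5585317015647888, 0.07514595985412598), 0.1121675968170166) [ 301  200   68   52 2544]
clip 74 [0.4863721  0.02785818 0.13438248] ((0.48456621170043945, 0.028745174407958984), (0.03661701828241348, 0.025395428761839867), 27.75021743774414) [205.7972973  313.39189189] [0.12716099 0.14159944]
```

View pics/crop.png

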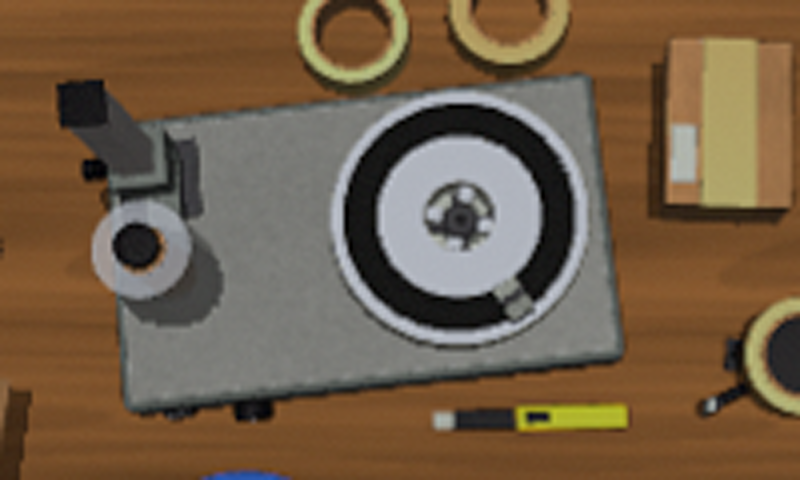

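Disc axis measures (0.559, 0.075), matching the axis derived from the case. Machine yaw is 6.9° and the clip sits at 212.4°, so the disc needs −25.5°. Moving over the clip.

```bash
for i in 1; do python3 -m crank '[[[1.5,-1.6,0],[0,0,0]],[[3,-3.2,0],[0,0,0]],[[3,-3.2,0],[0,0,0]],[[3,-3.2,0],[0,0,0]],[[3,-3.2,0],[0,0,0]]]' 8.54 40; done
python3 -m crank '[[[3,-3.2,0],[0,0,0]],[[3,-3.2,0],[0,0,0]],[[3,-3.2,0],[0,0,0]],[[3,-3.2,0],[0,0,0]],[[3,-3.2,0],[0,0,0]]]'
python3 -m crank '[[[3,-3.2,0],[0,0,0]],[[3,-3.2,0],[0,0,0]],[[3,-3.2,0],[0,0,0]],[[3,-3.2,0],[0,0,0]],[[1.5,-1.6,0],[0,0,0]]]'
python3 -m crank '[[[0,0,0],[0,0,-0.096]],[[0,0,0],[0,0,0]],[[0,0,0],[0,0,0]]]'
```

```text
clock: 0.6
tcp_pos: [0.3608, -0.4105, 0.2309]
orientation: [-3.055, -0.731, 0.0]
contact_force: [1.1, 0.5, 0.0]
grip_width: 0.0857
gripper_force: 0.0
clock: 1.1
tcp_pos: [0.422, -0.2, 0.2312]
orientation: [3.055, 0.731, -0.0]
contact_force: [0.8, 0.6, -0.5]
grip_width: 0.0859
gripper_force: 0.0
clock: 1.6
tcp_pos: [0.4777, -0.0081, 0.2313]
orientation: [-3.052, -0.738, -0.001]
contact_force: [0.4, -0.1, -0.4]
grip_width: 0.0853
gripper_force: 0.0
clock: 1.9
tcp_pos: [0.4769, -0.0128, 0.231]
orientation: [3.018, 0.872, -0.001]
contact_force: [0.1, -0.8, -0.1]
grip_width: 0.0857
gripper_force: 0.0
```

```bash
cat > st.py <<'E'
import sys,numpy as np
from bench import monitor
from scipy.spatial.transform import Rotation as Ro
o=monitor.get_obs();R=Ro.from_rotvec(o["orientation"]).as_matrix()
x,y,z,a=map(float,sys.argv[1:5])
d=R.T@(np.array([x,y,z])-o["tcp_pos"])
th=np.degrees(np.arctan2(R[1,0],R[0,0]))
print("t",o["clock"],"tcp",o["tcp_pos"].round(4),"th",th.round(2),"tilt",R[:,2].round(3),"F",o["contact_force"].round(1),"w",o["grip_width"])
print("shift cm (tool now)",(d*100).round(2),"turn z rad",np.radians(th-a).round(3))
E
python3 st.py 0.4846 0.0278 0.118 32.4
```

```text
t 1.9 tcp [ 0.4769 -0.0128  0.231 ] th 32.24 tilt [-0.001 -0.    -1.   ] F [ 0.1 -0.8 -0.1] w 0.0856809644862018
shift cm (tool now) [ 2.82 -3.03 11.3 ] turn z rad -0.003
```

```bash
python3 -m crank '[[[1.4,-1.5,0],[0,0,0]],[[1.4,-1.5,0],[0,0,0]],[[0,0,2.5],[0,0,0]],[[0,0,3],[0,0,0]],[[0,0,0],[0,0,0]]]'; python3 - <<'E'
from h import *
from bench import monitor
o=monitor.get_obs();p,d=optics.grab_frame("wrist");cv2.imwrite("pics/w1.png",p[:,:,::-1])
E
```

```text
clock: 2.4
tcp_pos: [0.482, 0.0267, 0.1732]
orientation: [-3.017, -0.872, 0.011]
contact_force: [-0.1, -0.8, -0.0]
grip_width: 0.0853
gripper_force: 0.0
```

View pics/w1.png

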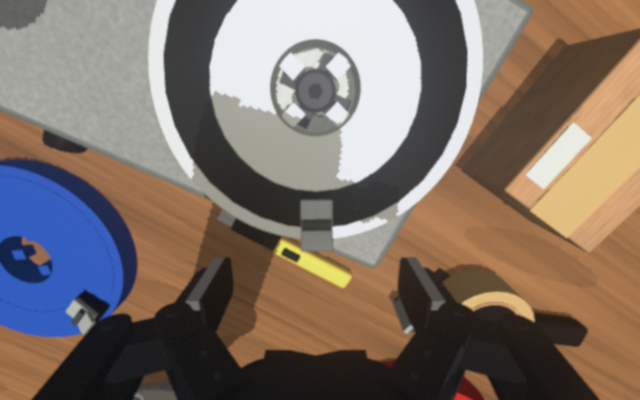

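```bash
python3 st.py 0.4846 0.0278 0.118 32.4
```

```text
t 2.45 tcp [0.4834 0.027  0.1751] th 32.27 tilt [-0.004 -0.001 -1.   ] F [ 0.2 -0.5  0.2] w 0.08526047599280424
shift cm (tool now) [0.17 0.01 5.71] turn z rad -0.002
```

The wrist view shows the clip at about (317,225), centred between the fingers and square to them. Descending and closing.

```bash
python3 -m crank '[[[0.1,0,2.5],[0,0,0]],[[0.1,0,2.2],[0,0,0]],[[0,0,0.8],[0,0,0]],[[0,0,0],[0,0,0]]]'; python3 -m crank '[[[0,0,0],[0,0,0]],[[0,0,0],[0,0,0]],[[0,0,0],[0,0,0]],[[0,0,0],[0,0,0]],[[0,0,0],[0,0,0]]]' 1.5 25;python3 -m crank '[[[0,0,0],[0,0,0]],[[0,0,0],[0,0,0]],[[0,0,0],[0,0,0]],[[0,0,0],[0,0,0]],[[0,0,0],[0,0,0]]]';python3 st.py 0.4846 0.0278 0.118 32.4
```

```text
clock: 2.85
tcp_pos: [0.4865, 0.0287, 0.1215]
orientation: [-3.017, -0.875, 0.001]
contact_force: [0.1, -0.0, 0.2]
grip_width: 0.0851
gripper_force: 0.0
clock: 3.35
tcp_pos: [0.4867, 0.0292, 0.1217]
orientation: [3.017, 0.877, 0.001]
contact_force: [-1.0, -0.5, 3.4]
grip_width: 0.0215
gripper_force: 30.8
clock: 3.85
tcp_pos: [0.4866, 0.0291, 0.1215]
orientation: [3.017, 0.877, 0.0]
contact_force: [-1.5, -1.3, 6.0]
grip_width: 0.0214
gripper_force: 31.0
t 3.85 tcp [0.4866 0.0291 0.1215] th 32.41 tilt [ 0. -0. -1.] F [-1.5 -1.3  6. ] w 0.021424212639294803
shift cm (tool now) [-0.23  0.    0.35] turn z rad 0.0
```

```bash
python3 -m crank '[[[0.01,-0.38,0],[0,0,0.0445]],[[0.01,-0.38,0],[0,0,0.0445]],[[0.01,-0.38,0],[0,0,0.0445]],[[0.01,-0.38,0],[0,0,0.0445]],[[0.01,-0.38,0],[0,0,0.0445]]]'; python3 -m crank '[[[0.01,-0.38,0],[0,0,0.0445]],[[0.01,-0.38,0],[0,0,0.0445]],[[0.01,-0.38,0],[0,0,0.0445]],[[0.01,-0.38,0],[0,0,0.0445]],[[0.01,-0.38,0],[0,0,0.0445]]]';python3 -m crank '[[[0,0,0],[0,0,0]],[[0,0,0],[0,0,0]],[[0,0,0],[0,0,0]]]';python3 st.py 0.4738 0.0649 0.118 6.9
```

```text
clock: 4.35
tcp_pos: [0.479, 0.0458, 0.1215]
orientation: [3.096, 0.532, 0.002]
contact_force: [2.1, -2.2, 1.7]
grip_width: 0.0215
gripper_force: 30.5
clock: 4.85
tcp_pos: [0.4732, 0.0648, 0.1205]
orientation: [-3.136, -0.187, 0.003]
contact_force: [-0.0, 1.1, -4.6]
grip_width: 0.0214
gripper_force: 29.8
clock: 5.15
tcp_pos: [0.4735, 0.0645, 0.1209]
orientation: [3.136, 0.191, -0.002]
contact_force: [-0.4, 1.4, -3.7]
grip_width: 0.0211
gripper_force: 29.8
t 5.15 tcp [0.4735 0.0645 0.1209] th 6.97 tilt [-0.001 -0.    -1.   ] F [-0.4  1.4 -3.7] w 0.021130753176101347
shift cm (tool now) [ 0.03 -0.04  0.29] turn z rad 0.001
```

The downward pull suggests the disc has dropped into mesh. Opening, lifting and checking the height.

```bash
python3 -m crank '[[[0,0,0],[0,0,0]],[[0,0,0],[0,0,0]],[[0,0,0],[0,0,0]],[[0,0,0],[0,0,0]],[[0,0,0],[0,0,0]]]' 8.54; python3 -m crank '[[[0,0,-1.5],[0,0,0]],[[0,0,-3],[0,0,0]],[[0,0,-3],[0,0,0]],[[0,0,-1.5],[0,0,0]],[[0,0,0],[0,0,0]]]'; cat > look.py <<'E'
import sys
from h import *
from bench import monitor
from scipy.spatial.transform import Rotation as Ro
o=monitor.get_obs();R=Ro.from_rotvec(o["orientation"]).as_matrix()
p,d=optics.grab_frame("wrist");cv2.imwrite(f"pics/{sys.argv[1]}.png",p[:,:,::-1])
c,H=pts("wrist",d);X=(c@H[:3,:3].T+H[:3,3])@R.T+o["tcp_pos"]
C=np.array([.5592,.0752]);z=X[...,2];rr=np.hypot(X[...,0]-C[0],X[...,1]-C[1])
m=(d>0)&(abs(z-.103)<.012)&(rr>.036)&(rr<.108)
P=X[m];print("n",m.sum(),"top z pct",np.percentile(P[:,2],[10,50,90]).round(4))
A=np.c_[P[:,:2]-C,np.ones(len(P))];
for _ in range(3):
    s=np.linalg.lstsq(A,P[:,2],rcond=None)[0]; k=abs(A@s-P[:,2])<.004; A,P=A[k],P[k]
print("slope",s)
dk=(d>0)&(abs(z-.06)<.01)&(rr>.118)&(rr<.128);print("deck z",dk.sum(),np.median(z[dk]) if dk.any() else None)
E
python3 look.py w2; python3 st.py 0.5592 0.0752 0.15 6.9
```

```text
clock: 5.65
tcp_pos: [0.4741, 0.0646, 0.1214]
orientation: [-3.136, -0.19, -0.001]
contact_force: [0.3, 1.0, -0.2]
grip_width: 0.0855
gripper_force: 0.0
clock: 6.15
tcp_pos: [0.4755, 0.0651, 0.2136]
orientation: [-3.135, -0.189, -0.008]
contact_force: [0.1, 0.2, -0.8]
grip_width: 0.0853
gripper_force: 0.0
n 42456 top z pct [0.1015 0.1057 0.1093]
slope [0.05017574 0.02654102 0.10539058]
deck z 86 0.06037785866141708
t 6.2 tcp [0.4746 0.0647 0.212 ] th 6.91 tilt [ 0.002  0.    -1.   ] F [-0.3  0.2 -0.7] w 0.08559411999011977
shift cm (tool now) [ 8.51 -0.02  6.22] turn z rad 0.0
```

View pics/w2.png

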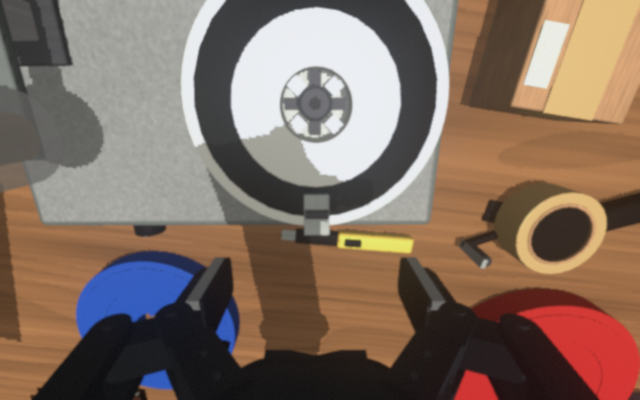

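The disc is meshed: teeth interleaved at (315,103), clip square to the case edge, top at 106 mm. Going over the axis to press with both open fingers.

```bash
python3 -m crank '[[[2,0,0],[0,0,0]],[[2.5,0,0],[0,0,0]],[[2.5,0,1],[0,0,0]],[[1.5,0,2],[0,0,0]],[[0,0,2],[0,0,0]]]'; python3 -m crank '[[[0,0,2],[0,0,0]],[[0,0,2],[0,0,0]],[[0,0,1.5],[0,0,0]],[[0,0,0.5],[0,0,0]],[[0,0,0],[0,0,0]]]';python3 st.py 0.5592 0.0752 0.093 6.9
```

```text
clock: 6.7
tcp_pos: [0.5597, 0.0751, 0.1592]
orientation: [-3.136, -0.189, 0.0]
contact_force: [-0.9, 0.7, 0.1]
grip_width: 0.0853
gripper_force: 0.0
clock: 7.2
tcp_pos: [0.5576, 0.0748, 0.1003]
orientation: [3.136, 0.19, -0.003]
contact_force: [0.3, -0.9, -0.3]
grip_width: 0.0853
gripper_force: 0.0
t 7.2 tcp [0.5576 0.0748 0.1003] th 6.93 tilt [-0.002 -0.    -1.   ] F [ 0.3 -0.9 -0.3] w 0.08531912979185949
shift cm (tool now) [ 0.16 -0.02  0.73] turn z rad 0.001
```

```bash
for k in 1; do python3 -m crank '[[[0.1,0,0.3],[0,0,0]],[[0,0,0.2],[0,0,0]],[[0,0,0.2],[0,0,0]],[[0,0,0],[0,0,0]]]'; python3 -m crank '[[[0,0,0.15],[0,0,0]],[[0,0,0.15],[0,0,0]],[[0,0,0],[0,0,0]]]'; done;python3 st.py 0.5592 0.0752 0.083 6.9
```

```text
clock: 7.6
tcp_pos: [0.5594, 0.075, 0.0944]
orientation: [3.136, 0.19, 0.001]
contact_force: [-0.2, 0.4, -0.1]
grip_width: 0.086
gripper_force: 0.0
clock: 7.9
tcp_pos: [0.5601, 0.0757, 0.092]
orientation: [-3.135, -0.19, -0.003]
contact_force: [0.2, 0.3, 3.0]
grip_width: 0.0849
gripper_force: 2.1
t 7.9 tcp [0.5601 0.0757 0.092 ] th 6.94 tilt [ 0.002  0.001 -1.   ] F [0.2 0.3 3. ] w 0.08493105372443209
shift cm (tool now) [-0.1   0.04  0.9 ] turn z rad 0.001
```

Contact is where expected. Pressing on in small steps.

```bash
python3 -m crank '[[[0,0,0.2],[0,0,0]],[[0,0,0.2],[0,0,0]],[[0,0,0],[0,0,0]]]'; python3 -m crank '[[[0,0,0.2],[0,0,0]],[[0,0,0.2],[0,0,0]],[[0,0,0],[0,0,0]]]'
```

```text
clock: 8.2
tcp_pos: [0.5605, 0.0754, 0.0881]
orientation: [-3.135, -0.19, -0.004]
contact_force: [0.7, -0.3, 1.6]
grip_width: 0.0856
gripper_force: 0.9
clock: 8.5
tcp_pos: [0.559, 0.0748, 0.0829]
orientation: [3.136, 0.189, -0.002]
contact_force: [0.7, -0.7, 2.7]
grip_width: 0.0851
gripper_force: 1.5
```

```bash
python3 -m crank '[[[0,0,0.15],[0,0,0]],[[0,0,0.15],[0,0,0]],[[0,0,0],[0,0,0]]]'; python3 -m crank '[[[0,0,0.1],[0,0,0]],[[0,0,0],[0,0,0]]]'
```

```text
clock: 8.8
tcp_pos: [0.5591, 0.0748, 0.0828]
orientation: [3.135, 0.189, -0.001]
contact_force: [-10.2, -2.3, 29.6]
grip_width: 0.0849
gripper_force: 14.9
clock: 9.0
tcp_pos: [0.5591, 0.0748, 0.0827]
orientation: [3.135, 0.189, -0.0]
contact_force: [-13.3, -3.3, 38.2]
grip_width: 0.0854
gripper_force: 19.4
```

Firm stop at TCP z 0.083, as expected for home, 10 mm below first contact. Retreating up and checking.

```bash
python3 -m crank '[[[0,0,-0.6],[0,0,0]],[[0,0,-1],[0,0,0]],[[0,0,-2.5],[0,0,0]],[[0,0,-4],[0,0,0]],[[0,0,-4],[0,0,0]]]'; python3 -m crank '[[[-4,0,-2],[0,0,0]],[[-4,0,0],[0,0,0]],[[0,0,0],[0,0,0]],[[0,0,0],[0,0,0]],[[0,0,0],[0,0,0]]]'; python3 look.py w3; python3 - <<'E'
from h import *
for n in("scene","top"):
    p,d=optics.grab_frame(n);X=pts(n,d);z=X[...,2];C=np.array([.5592,.0752]);rr=np.hypot(X[...,0]-C[0],X[...,1]-C[1])
    m=(d>0)&(rr<.113)&(z>.085)&(z<.115)
    P=X[m&(rr>.036)];A=np.c_[P[:,:2]-C,np.ones(len(P))]
    for _ in range(4):
        s=np.linalg.lstsq(A,P[:,2],rcond=None)[0];k=abs(A@s-P[:,2])<.004;A,P=A[k],P[k]
    print(n,len(P),"fit",s.round(4),"median",np.median(P[:,2]), cv2.minEnclosingCircle(X[m][:,:2].astype(np.float32)))
    cv2.imwrite(f"pics/{n}1.png",p[:,:,::-1])
E
```

```text
clock: 9.5
tcp_pos: [0.5584, 0.0748, 0.2008]
orientation: [3.136, 0.19, -0.004]
contact_force: [1.2, -0.3, -0.3]
grip_width: 0.0853
gripper_force: 0.0
clock: 10.0
tcp_pos: [0.4807, 0.0655, 0.2202]
orientation: [-3.136, -0.189, -0.0]
contact_force: [0.4, 0.1, 0.1]
grip_width: 0.0856
gripper_force: 0.0
n 39835 top z pct [0.0953 0.0963 0.0973]
slope [1.39429272e-03 9.70645006e-05 9.62866115e-02]
deck z 2243 0.060128108929024454
scene 2250 fit [-0.0014  0.0012  0.0967] median 0.0967332318714146 ((0.5594674348831177, 0.07626593858003616), 0.1120208278298378)
top 663 fit [-0.0017  0.001   0.0962] median 0.09616851487772642 ((0.5595046281814575, 0.0748581811785698), 0.11052670329809189)
```

View pics/scene1.png

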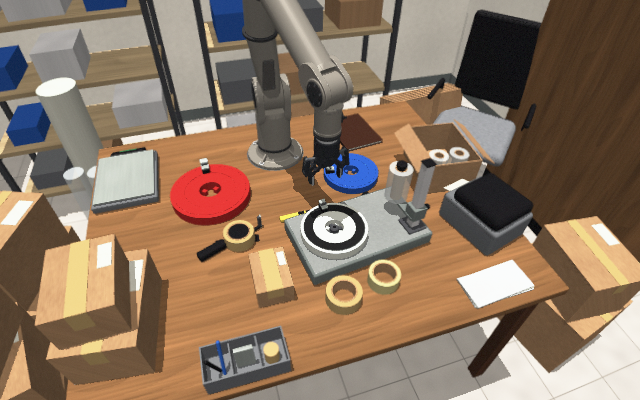

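The disc's top is at 96 mm and level (slope under 0.002). The other objects are where they were, and the arm is clear.

```bash
python3 -c "
from bench import r
print(r.hand_in())"
```

```text
the job is handed in; nothing more can be done
None
```

The job is handed in at about 10 s: the turntable disc is turned into mesh and snapped fully home (top at 96 mm, level within 0.002 rad), the arm is clear, and nothing else on the desk was moved; no verdict was returned.

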